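# Make up the pricking-out case and the sowing tray

### The arm

A 6-joint arm with a two-finger parallel gripper is mounted at the origin on the work surface; the furniture and walls round the work are solid. World frame = base frame: x ahead of the robot, y to its left, z up, the work surface at z = 0. Lengths are in mm, angles in degrees, forces in N, time in s.
With the tool pointing down it reaches from about 300 to 850 mm from the base axis. Payload 4.2 kg.
Tool frame: the origin (TCP) lies midway between the tips of the shut fingers; the grasp point (between the pads) lies 19 mm behind it; z points along the fingers, y is the direction in which the jaws open and shut (so a half turn about z gives the same grasp; the last joint's range is limited). The gripper opens to 91 mm and grips with 3 to 60 N. Pads are 32 mm wide; open, the fingers measure 118 mm over their backs; the gripper's body (76 mm by 178 mm) begins 60 mm behind the grasp point.
Start: joints at [-75.172, 18.312, 89.639, -0, 72.044, -1.146], TCP at [158.244, -552.813, 213.976] pointing down, gripper open.
Joint ranges: [-177.97, 177.97], [-48.28, 115.42], [12.27, 149.76], [-77.06, 257.06], [2.81, 150.46], [-146.56, 146.56]. Speed limits (degrees/s): [147.25, 147.25, 180, 180, 180, 180].

### API

Orientations are given as [roll, pitch, yaw] about the fixed x, y, z axes, in that order (R = Rz(yaw) Ry(pitch) Rx(roll)).
In Python, from workcell import env gives the robot as it stands.
- The arm moves only by the shell command python3 -m jog 'ROWS' [FORCE]. ROWS is JSON, a list of rows, each an object of numbers: "dx", "dy", "dz": the shift along the world's x, y, z in m; "wx", "wy", "wz": the turn, a rotation vector about the world's x, y, z in rad; "grip": the gripper's target within -1 to 1 (shut at 1, half-way at 0, fully open at -1). In form: [{"dx": .., "dy": .., "dz": .., "wx": .., "wy": .., "wz": .., "grip": ..}, ...]. A call has 1 to 10 rows; each row shifts and turns the commanded pose from where the row before left it; what a row does not reach is not made up. A row lasts 1/10 s, in which the tool goes at most 50 mm and 8.59 degrees, less where a joint would pass 70% of its speed; a pose out of reach is approached as far as the arm can. A call with a gripper value outside its range is refused whole. The fingers move at their own pace and stop on an object; FORCE is the grip in N (left out, the last holds). Time passes only in rows, so rows that do not move let the fingers close. It gives the time, the measured TCP pose, the force and the opening at its end, in the units of the state.
- env.state(): the state, without advancing time (a new reading comes with each control period).
- env.grab_frame(name): name is "scene" or "top"; returns the picture (400x640x3 uint8, red, green, blue); there is no depth.
- env.get_calibration(name): a dict with "fx", "fy", "cx", "cy" (pixels), "R" (3x3) and "t" (3): a world point X has camera coordinates R X + t. Camera axes: x right, y down, z forward; pixel columns grow to the right and rows downward; lengths in mm; the calibration is good to about 2 mm. A picture is of the moment at which its call begins. get_calibration takes no time and is no camera call.
- env.job_done(): hands the job in, once; it reports no verdict.
The state is a dict: "time_s": time; "qpos": joint angles; "qvel": joint speeds; "effort": joint torques, N m; "ee_pos": TCP position; "ee_rot": TCP orientation; "force": force on the tool from outside, world axes, zero at the start; "torque": the same for the moment, N m; "gripper_width": finger opening in mm.
Only numpy, scipy, OpenCV 4.12 (cv2) and the standard library are available. Lean on these libraries where they do the work, as an engineer would, in place of code of your own. Each camera call takes 0.05 s, during which the arm holds its last target. There are 200 camera calls.

### The job

Make up the two potting-bench kits: in the grey hinged case, the pricking-out kit, the wooden dibber belongs in the wide groove, where a marker pen has been packed by mistake, and the tweezers in the narrow groove. In the wooden tray, the sowing kit, the marker belongs in the long groove and the seed jar upright in the round well. When everything lies home in its recess, shut the lid of the case fully.

Things in the scene. Friction and masses are not known exactly. Their poses are not given: they have to be found in the camera images.
- case: Grey plastic case, fixed, 144 (x) x 204 (y) mm, rim 24 mm high. Origin centre of underside; +x to the hinge side, z up. Foam insert, top 20, groove floors 6 mm high. Grooves along y: wide (42x174 mm, dibber) centred x=-30, y=0; narrow (32x142, tweezers) x=+32, y=0. A finger channel |y|<28 mm, floor as deep, crosses both from side to side (136 mm): grip things there, across x, tips near the floor.
- tray: Pale wooden tray, fixed, 144 (x) x 200 (y) x 24 mm. Origin centre of underside, z up. Recess floors 8 mm high. Marker groove 30x154 mm along y, centred x=-36, y=0; an equally deep finger channel |y|<28 mm crosses it from the front edge (x=-72, open) to x=-2. Round jar well 64 mm across, centred x=+35, y=+52. A seed packet fixed flat beside the well (x=+35, y=-48) is already packed.
- marker_mid (a point): Black-and-red marker pen, 138 mm long, 15 mm thick, 11 g. The point is its centre, half-way up; y runs along it. At the start it lies wrongly in the wide groove of the case (floor 6 mm high). Round: it may roll on a flat surface.
- dibber_mid (a point): Brown turned wooden dibber (the one between case and tray), tapering, 158 mm long, 28 mm at the thickest; fingers meet it 16 mm wide at mid length and up to 22 mm above its underside; 35 g. The point is its centre, 14 mm above its underside; y runs along it. It does not roll.
- tweezers_mid (a point): Thin pale flat tweezers, 125 mm long, 16 mm wide, 5 to 6 mm high, firm as one piece when gripped across the arms, 14 g. The point is its centre, 3 mm up; y runs along it.
- jar_mid (a point): Clear glass seed jar with grey metal lid, 52 mm across, 69 mm high, 90 g; the point is its centre, 34.5 mm above its base; z is its upright axis. Grip round the body.
- case_lid (a joint): Angle of the case's lid, rad: 0 shut, 1.57 upright, stop 2.75; starts leaning back at 2.35 to 2.6. Hollow grey cover 147 mm (hinge to front) x 204 x 19 mm. A friction hinge holds it where it is left (about 2 N at the front edge turns it). Hinge axis along the case's y at x=+74, 24.6 mm high. It shuts only over things that lie down in their grooves.
- lid_edge (a point): Middle of the small lip on the lid's front edge (free edge), 155 mm from the hinge axis and 14.5 mm towards the outer face; lip 60 mm long, 5 mm thick. It moves with the lid.

How it is judged (in metres and radians):
At the end, for the whole second after the job is handed in: All down in their recesses: dibber within 16 mm across and 18 mm along, tweezers 12 and 13, marker 12 and 15, jar upright within 10 mm of the well's centre, each within 5 mm in height; lid under 0.05 rad; all at rest (x of dibber_mid in the frame of case between -0.046 and -0.014 m and y of dibber_mid in the frame of case between -0.018 and 0.018 m and z of dibber_mid in the frame of case between 0.015 and 0.025 m and angle between the y axis of each of dibber_mid, tweezers_mid and the y axis of case, either way round below 0.25 rad and x of tweezers_mid in the frame of case between 0.02 and 0.044 m and y of tweezers_mid in the frame of case between -0.013 and 0.013 m and z of tweezers_mid in the frame of case between 0.004 and 0.014 m and x of marker_mid in the frame of tray between -0.048 and -0.024 m and y of marker_mid in the frame of tray between -0.015 and 0.015 m and z of marker_mid in the frame of tray between 0.0105 and 0.0205 m and angle between the y axis of marker_mid and the y axis of tray, either way round below 0.2 rad and x of jar_mid in the frame of tray between 0.025 and 0.045 m and y of jar_mid in the frame of tray between 0.042 and 0.062 m and z of jar_mid in the frame of tray between 0.0375 and 0.0475 m and angle between jar_mid's own z axis and vertical below 0.12 rad and value of joint case_lid below 0.05 rad and linear speed of each of marker, dibber, tweezers, jar below 0.02 m/s); the robot touches nothing.
It also fails if it takes over 128 s, if anything falls off the work surface, if the arm or the gripper's body presses on something with over 40 N, if the wrist force passes 120 N, or if a joint passes its speed limit or range.

## Working session

There is one attempt and no reset: what is moved stays moved. The work goes in short steps, Python scripts to look and compute and a shell command to move; the robot and the scene stay as the last step left them, time stands still between calls to the robot, and variables do not carry over. Pictures are saved under pics/ and viewed, about 12 in all and at most 16, crops included, and the job is handed in when it is done.

```bash
mkdir -p pics
python3 - <<'E'
from workcell import env
import cv2
for n in ("top","scene"):
    cv2.imwrite(f"pics/{n}0.png",env.grab_frame(n)[:,:,::-1])
    c=env.get_calibration(n);print(n,c)
print(env.state())
E
```

```text
top {'fx': 382.6181583490767, 'fy': 382.6181583490767, 'cx': 320.19821548373716, 'cy': 205.82660312672692, 'R': array([[-0.00196442, -0.99999405,  0.0028361 ],
       [-0.97618472,  0.00130239, -0.21693706],
       [ 0.21693208, -0.00319472, -0.97618147]]), 't': array([-23.42023317, 397.36342354, 938.12258682])}
scene {'fx': 426.02440662008024, 'fy': 426.02440662008024, 'cx': 315.99840584517904, 'cy': 197.71690486657025, 'R': array([[ 0.73549566, -0.67747618, -0.00849513],
       [-0.31365861, -0.32935313, -0.89058677],
       [ 0.60055342,  0.65768727, -0.45473404]]), 't': array([-301.6592902 ,  153.5932831 ,  851.36261834])}
{'time_s': 0.1, 'qpos': array([-7.51715751e+01,  1.83490419e+01,  8.96987149e+01,  7.31491801e-05,
        7.20439791e+01, -1.14576024e+00]), 'qvel': array([-0.06492157, -0.07664719, -0.08999744,  0.09266503, -0.03840049,
        0.00042704]), 'effort': array([-4.62465669e-04, -4.13334417e+01, -2.32510632e+01,  7.28535606e-02,
        4.21244034e-02, -4.65922597e-05]), 'ee_pos': array([ 158.13117414, -552.36590604,  213.19843993]), 'ee_rot': array([-1.79908284e+02, -1.90388149e-03,  1.59741610e+01]), 'force': array([ 0.43098786,  0.04982026, -0.98964178]), 'torque': array([-0.02555687,  0.03691411, -0.00461861]), 'gripper_width': 91.53323692659109}
```

View pics/top0.png

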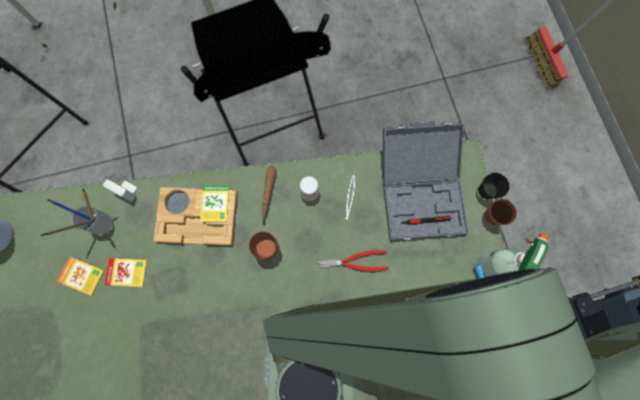

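View pics/scene0.png

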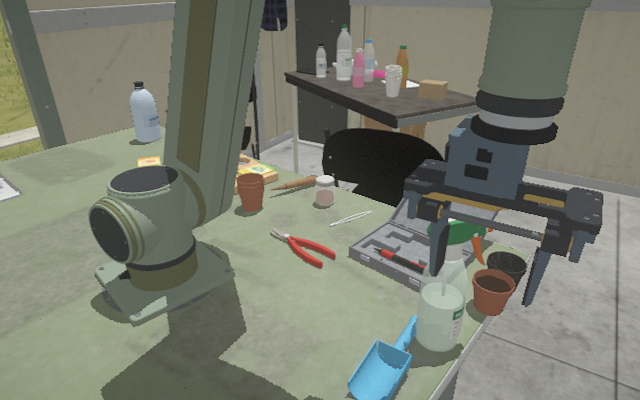

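Top view: tray at ~(195,216), dibber (268,193), jar (309,188), tweezers (350,197), case (426,210) with the marker at (428,220), and lid leaning back above it. Next I crop and enlarge.

Run:
```python
import cv2
im=cv2.imread("pics/top0.png")
a=cv2.resize(im[150:260,145:345],None,fx=4,fy=4,interpolation=cv2.INTER_CUBIC)
b=cv2.resize(im[115:255,330:530],None,fx=4,fy=4,interpolation=cv2.INTER_CUBIC)
cv2.imwrite("pics/a.png",a);cv2.imwrite("pics/b.png",b)
```

```text
(no output)
```

View pics/a.png

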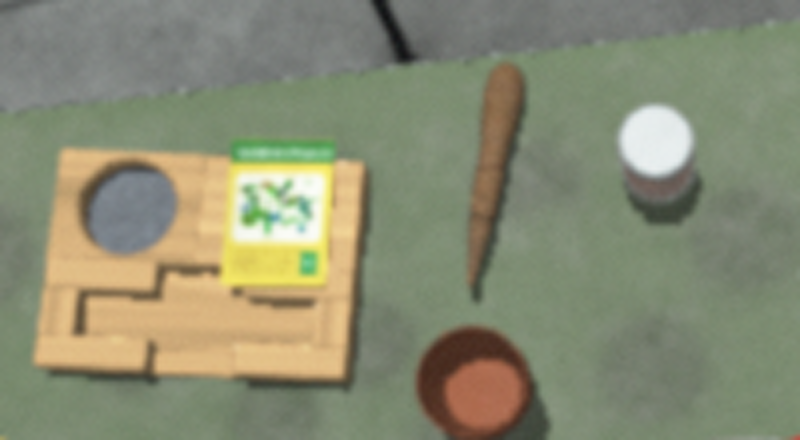

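View pics/b.png

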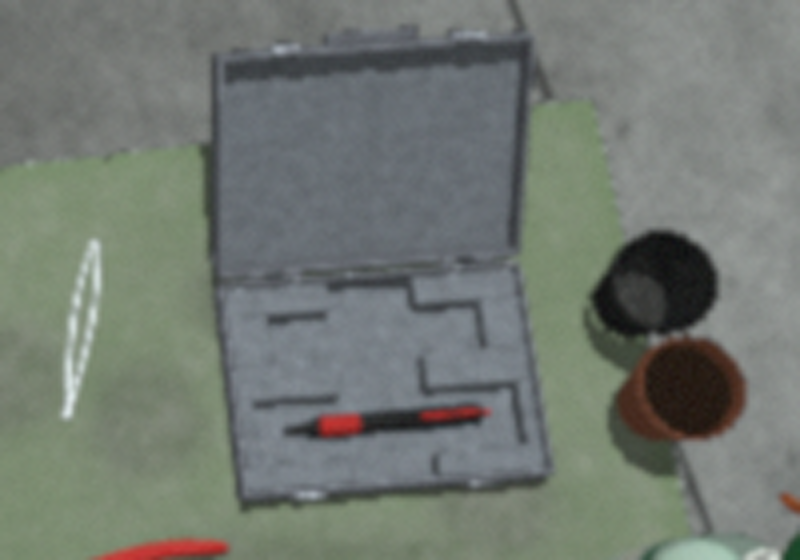

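Crops: tray corners ~(62,150),(365,163),(38,357),(350,370) in crop a, with the well at (130,207), dibber ends (505,63)/(475,298) and jar lid (656,140). In crop b, tweezer ends are (95,240)/(67,417), marker ends (285,431)/(490,411), and case corners ~(220,283),(518,265),(547,470),(240,494).

```bash
cat > h.py <<'E'
import numpy as np
from scipy.optimize import least_squares
from workcell import env
C=env.get_calibration("top");R=np.array(C["R"]);t=np.array(C["t"])
def ray(u,v,z):
    d=R.T@[(u-C["cx"])/C["fx"],(v-C["cy"])/C["fy"],1.];o=-R.T@t
    return (o+d*(z-o[2])/d[2])[:2]
def proj(X):
    c=R@np.asarray(X,float)+t
    return np.array([C["fx"]*c[0]/c[2]+C["cx"],C["fy"]*c[1]/c[2]+C["cy"]])
A=lambda u,v,z:ray((u+.5)/4-.5+145,(v+.5)/4-.5+150,z)
B=lambda u,v,z:ray((u+.5)/4-.5+330,(v+.5)/4-.5+115,z)
def fit(loc,w):
    loc=np.array(loc,float);w=np.array(w)
    def f(p):
        c,s=np.cos(p[2]),np.sin(p[2]);return (loc@np.array([[c,s],[-s,c]])+p[:2]-w).ravel()
    r=least_squares(f,[*w.mean(0),0]);return np.r_[r.x[:2],np.degrees(r.x[2])],r.fun.reshape(-1,2).round(1)
E
python3 - <<'E'
from h import *
print("tray",*fit([(72,100),(72,-100),(-72,100),(-72,-100),(35,52)],[A(62,150,24),A(365,163,24),A(38,357,24),A(350,370,24),A(130,207,24)]))
print("case",*fit([(72,102),(72,-102),(-72,-102),(-72,102)],[B(220,283,24),B(518,265,24),B(547,470,24),B(240,494,24)]))
def seg(n,p,q):
    d=p-q;print(n,(p+q)/2,"len",np.hypot(*d),"yaw of y",np.degrees(np.arctan2(-d[0],d[1])))
seg("dib",A(505,63,14),A(475,298,14)); seg("twz",B(95,240,3),B(67,417,3)); seg("mk",B(285,431,13),B(490,411,13))
print("jar",A(656,140,69))
p=B(372,35,0)
# lid angle from corners+lip
c,r=fit([(72,102),(72,-102),(-72,-102),(-72,102)],[B(220,283,24),B(518,265,24),B(547,470,24),B(240,494,24)])
y=np.radians(c[2])
for th in np.arange(2.2,2.75,.05):
    d,h=155,14.5
    x=74-d*np.cos(th)+h*np.sin(th); z=24.6+d*np.sin(th)+h*np.cos(th)
    X=[c[0]+x*np.cos(y),c[1]+x*np.sin(y),z]; u=proj(X)
    print(round(th,2),np.round(X),((u-[330,115]+.5)*4).round())
E
```

```text
tray [379.21728237 300.34628763  -2.05970229] [[ 1.9 -1.3]
 [ 3.8 -0.6]
 [-4.5  0.7]
 [-3.   1.2]
 [ 1.9  0. ]]
case [ 393.54861836 -298.20798407    3.66768753] [[ 1.9  3.3]
 [ 2.7 -1.6]
 [-3.4 -3.2]
 [-1.2  1.5]]
dib [435.68697547 116.88292194] len 161.97279923075394 yaw of y -95.4645255734264
twz [ 432.05330225 -104.21434311] len 124.36679651795096 yaw of y -99.78598249429386
mk [ 365.94459853 -303.64939069] len 136.29769316251003 yaw of y 5.5405090835054445
jar [446.65777415   5.16680559]
2.2 [ 570. -287.  141.] [398.  50.]
2.25 [ 576. -287.  136.] [394.  45.]
2.3 [ 581. -286.  131.] [390.  41.]
2.35 [ 586. -286.  125.] [387.  37.]
2.4 [ 591. -286.  119.] [383.  34.]
2.45 [ 596. -285.  112.] [379.  32.]
2.5 [ 600. -285.  106.] [376.  30.]
2.55 [ 604. -285.   99.] [372.  29.]
2.6 [ 607. -284.   92.] [369.  28.]
2.65 [ 611. -284.   85.] [365.  29.]
2.7 [ 613. -284.   78.] [362.  29.]
```

```bash
python3 -m jog '[{"dz":0.04,"grip":0.2},{"dz":0.04},{"dz":0.04},{"dz":0.02}]' 20
python3 -m jog '[{"dx":0.021,"dy":0.025,"wz":0.137},{"dx":0.021,"dy":0.025,"wz":0.137},{"dx":0.021,"dy":0.025,"wz":0.137},{"dx":0.021,"dy":0.025,"wz":0.137},{"dx":0.021,"dy":0.025,"wz":0.137},{"dx":0.021,"dy":0.025,"wz":0.137},{"dx":0.021,"dy":0.025,"wz":0.137},{"dx":0.021,"dy":0.025,"wz":0.137},{"dx":0.021,"dy":0.025,"wz":0.137},{"dx":0.019,"dy":0.024,"wz":0.137}]'
python3 -m jog '[{"dz":-0.04},{"dz":-0.04},{},{}]'
python3 - <<'E'
from h import *
import cv2
for n in ("top","scene"): cv2.imwrite(f"pics/{n}1.png",env.grab_frame(n)[:,:,::-1])
E
```

```text
invalid input
invalid input
invalid input
```

View pics/scene1.png

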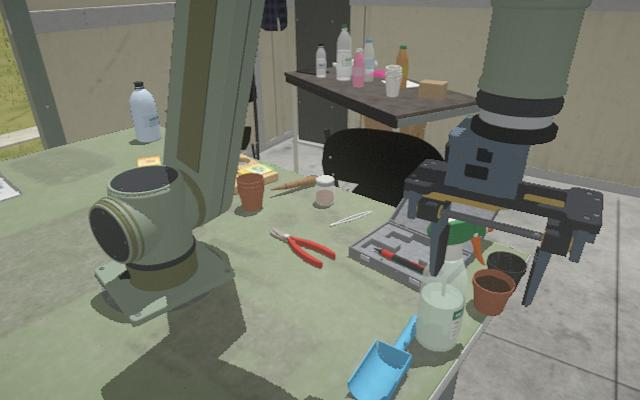

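The arm has not moved; the rows were refused, apparently because every key is needed in each row. I retry with full rows.

```bash
python3 -m jog '[{"dx":0,"dy":0,"dz":0.045,"wx":0,"wy":0,"wz":0,"grip":0.2},{"dx":0,"dy":0,"dz":0.045,"wx":0,"wy":0,"wz":0,"grip":0.2},{"dx":0,"dy":0,"dz":0.045,"wx":0,"wy":0,"wz":0,"grip":0.2}]' 20 && python3 -m jog '[{"dx":0.021,"dy":0.025,"dz":0,"wx":0,"wy":0,"wz":0.137,"grip":0.2},{"dx":0.021,"dy":0.025,"dz":0,"wx":0,"wy":0,"wz":0.137,"grip":0.2},{"dx":0.021,"dy":0.025,"dz":0,"wx":0,"wy":0,"wz":0.137,"grip":0.2},{"dx":0.021,"dy":0.025,"dz":0,"wx":0,"wy":0,"wz":0.137,"grip":0.2},{"dx":0.021,"dy":0.025,"dz":0,"wx":0,"wy":0,"wz":0.137,"grip":0.2},{"dx":0.021,"dy":0.025,"dz":0,"wx":0,"wy":0,"wz":0.137,"grip":0.2},{"dx":0.021,"dy":0.025,"dz":0,"wx":0,"wy":0,"wz":0.137,"grip":0.2},{"dx":0.021,"dy":0.025,"dz":0,"wx":0,"wy":0,"wz":0.137,"grip":0.2},{"dx":0.021,"dy":0.025,"dz":0,"wx":0,"wy":0,"wz":0.137,"grip":0.2},{"dx":0.019,"dy":0.024,"dz":0,"wx":0,"wy":0,"wz":0.137,"grip":0.2}]'
```

```text
time_s: 0.5
ee_pos: [158.1, -552.4, 350.2]
ee_rot: [-179.9, 0.0, 16.0]
force: [-0.1, -0.6, 0.3]
gripper_width: 70.0
time_s: 1.5
ee_pos: [366.9, -302.5, 348.9]
ee_rot: [180.0, -0.0, 94.8]
force: [0.0, -0.2, 0.3]
gripper_width: 36.3
```

```bash
python3 -m jog '[{"dx":0,"dy":0,"dz":-0.045,"wx":0,"wy":0,"wz":0,"grip":0.2},{"dx":0,"dy":0,"dz":-0.045,"wx":0,"wy":0,"wz":0,"grip":0.2},{"dx":0,"dy":0,"dz":-0.045,"wx":0,"wy":0,"wz":0,"grip":0.2},{"dx":0,"dy":0,"dz":-0.045,"wx":0,"wy":0,"wz":0,"grip":0.2},{"dx":0,"dy":0,"dz":-0.045,"wx":0,"wy":0,"wz":0,"grip":0.2},{"dx":0,"dy":0,"dz":-0.045,"wx":0,"wy":0,"wz":0,"grip":0.2}]'
python3 - <<'E'
from h import *
import cv2
for n in ("top","scene"): cv2.imwrite(f"pics/{n}1.png",env.grab_frame(n)[:,:,::-1])
im=cv2.imread("pics/scene1.png");cv2.imwrite("pics/s1.png",cv2.resize(im[140:380,300:620],None,fx=2.5,fy=2.5))
E
```

```text
time_s: 2.1
ee_pos: [366.2, -303.7, 77.5]
ee_rot: [180.0, 0.0, 94.5]
force: [0.8, 0.2, -0.7]
gripper_width: 36.7
```

View pics/s1.png

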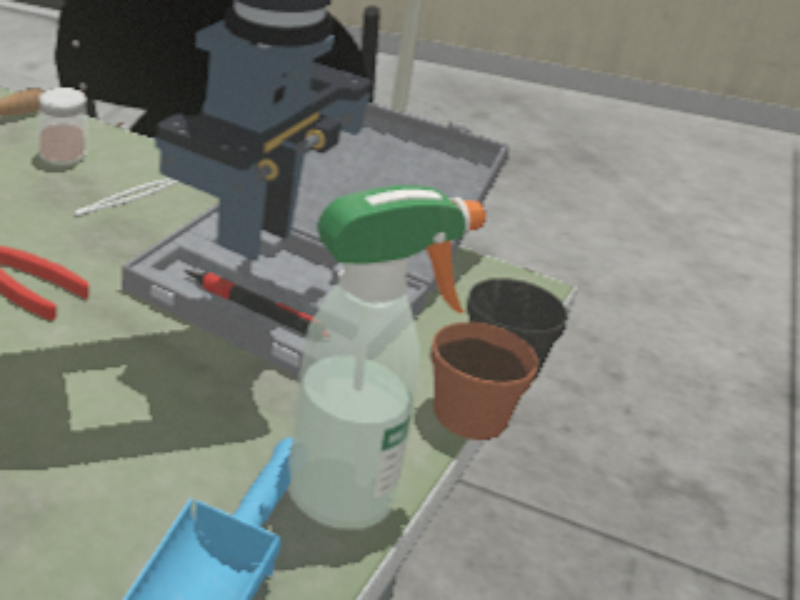

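The gripper (fingers at ~(255,235)) is over the marker groove and well clear of the spray bottle at (370,230). Next I descend and grip.

```bash
python3 -m jog '[{"dx":0,"dy":0,"dz":-0.03,"wx":0,"wy":0,"wz":0,"grip":0.2},{"dx":0,"dy":0,"dz":-0.025,"wx":0,"wy":0,"wz":0,"grip":0.2},{"dx":0,"dy":0,"dz":-0.013,"wx":0,"wy":0,"wz":0,"grip":0.2},{"dx":0,"dy":0,"dz":0,"wx":0,"wy":0,"wz":0,"grip":0.2}]'
python3 -m jog '[{"dx":0,"dy":0,"dz":0,"wx":0,"wy":0,"wz":0,"grip":1},{"dx":0,"dy":0,"dz":0,"wx":0,"wy":0,"wz":0,"grip":1},{"dx":0,"dy":0,"dz":0,"wx":0,"wy":0,"wz":0,"grip":1},{"dx":0,"dy":0,"dz":0,"wx":0,"wy":0,"wz":0,"grip":1},{"dx":0,"dy":0,"dz":0,"wx":0,"wy":0,"wz":0,"grip":1}]' 15
```

```text
time_s: 2.6
ee_pos: [366.5, -304.0, 11.3]
ee_rot: [-180.0, -0.0, 94.5]
force: [0.5, -0.1, -0.7]
gripper_width: 36.0
time_s: 3.1
ee_pos: [366.9, -304.4, 12.1]
ee_rot: [179.9, 0.1, 94.5]
force: [-0.2, -0.7, 6.6]
gripper_width: 12.8
```

```bash
python3 -m jog '[{"dx":0,"dy":0,"dz":0,"wx":0,"wy":0,"wz":0,"grip":0.4},{"dx":0,"dy":0,"dz":0,"wx":0,"wy":0,"wz":0,"grip":0.4},{"dx":0,"dy":0,"dz":-0.003,"wx":0,"wy":0,"wz":0,"grip":0.4},{"dx":0,"dy":0,"dz":0,"wx":0,"wy":0,"wz":0,"grip":0.4},{"dx":0,"dy":0,"dz":0,"wx":0,"wy":0,"wz":0,"grip":0.4}]' 15
python3 -m jog '[{"dx":0,"dy":0,"dz":0,"wx":0,"wy":0,"wz":0,"grip":1},{"dx":0,"dy":0,"dz":0,"wx":0,"wy":0,"wz":0,"grip":1},{"dx":0,"dy":0,"dz":0,"wx":0,"wy":0,"wz":0,"grip":1},{"dx":0,"dy":0,"dz":0,"wx":0,"wy":0,"wz":0,"grip":1},{"dx":0,"dy":0,"dz":0,"wx":0,"wy":0,"wz":0,"grip":1}]' 15
```

```text
time_s: 3.6
ee_pos: [366.1, -303.7, 7.7]
ee_rot: [-180.0, -0.0, 94.5]
force: [-0.6, 0.5, 0.2]
gripper_width: 27.6
time_s: 4.1
ee_pos: [366.3, -303.8, 8.0]
ee_rot: [180.0, 0.0, 94.5]
force: [0.1, 0.3, -0.0]
gripper_width: 12.9
```

```bash
python3 -m jog '[{"dx":0,"dy":0,"dz":0.02,"wx":0,"wy":0,"wz":0,"grip":1},{"dx":0,"dy":0,"dz":0.04,"wx":0,"wy":0,"wz":0,"grip":1},{"dx":0,"dy":0,"dz":0.04,"wx":0,"wy":0,"wz":0,"grip":1},{"dx":0,"dy":0,"dz":0.04,"wx":0,"wy":0,"wz":0,"grip":1}]'
python3 -m jog '[{"dx":0,"dy":0.02,"dz":0,"wx":0,"wy":0,"wz":-0.04,"grip":1},{"dx":-0.002,"dy":0.04,"dz":0,"wx":0,"wy":0,"wz":-0.04,"grip":1},{"dx":-0.002,"dy":0.045,"dz":0,"wx":0,"wy":0,"wz":-0.034,"grip":1},{"dx":-0.002,"dy":0.045,"dz":0,"wx":0,"wy":0,"wz":0,"grip":1},{"dx":-0.002,"dy":0.045,"dz":0,"wx":0,"wy":0,"wz":0,"grip":1},{"dx":-0.002,"dy":0.045,"dz":0,"wx":0,"wy":0,"wz":0,"grip":1},{"dx":-0.002,"dy":0.045,"dz":0,"wx":0,"wy":0,"wz":0,"grip":1},{"dx":-0.002,"dy":0.045,"dz":0,"wx":0,"wy":0,"wz":0,"grip":1},{"dx":-0.002,"dy":0.045,"dz":0,"wx":0,"wy":0,"wz":0,"grip":1},{"dx":-0.002,"dy":0.045,"dz":0,"wx":0,"wy":0,"wz":0,"grip":1}]'
python3 -m jog '[{"dx":-0.002,"dy":0.045,"dz":0,"wx":0,"wy":0,"wz":0,"grip":1},{"dx":-0.002,"dy":0.045,"dz":0,"wx":0,"wy":0,"wz":0,"grip":1},{"dx":-0.002,"dy":0.045,"dz":0,"wx":0,"wy":0,"wz":0,"grip":1},{"dx":0,"dy":0.04,"dz":0,"wx":0,"wy":0,"wz":0,"grip":1},{"dx":0,"dy":0.01,"dz":0,"wx":0,"wy":0,"wz":0,"grip":1},{"dx":0,"dy":0,"dz":-0.03,"wx":0,"wy":0,"wz":0,"grip":1},{"dx":0,"dy":0,"dz":-0.04,"wx":0,"wy":0,"wz":0,"grip":1},{"dx":0,"dy":0,"dz":0,"wx":0,"wy":0,"wz":0,"grip":1},{"dx":0,"dy":0,"dz":0,"wx":0,"wy":0,"wz":0,"grip":1}]'
python3 - <<'E'
from h import *
import cv2
s=env.grab_frame("scene")[:,:,::-1];T=env.grab_frame("top")[:,:,::-1]
cv2.imwrite("pics/top2.png",T)
cv2.imwrite("pics/s2.png",cv2.resize(np.hstack([s[80:280,130:330],T[120:320,120:320]]),None,fx=2,fy=2))
E
```

```text
time_s: 4.5
ee_pos: [365.9, -303.6, 149.4]
ee_rot: [-180.0, -0.0, 94.5]
force: [0.1, -1.2, 0.2]
gripper_width: 13.0
time_s: 5.5
ee_pos: [347.8, 118.0, 148.2]
ee_rot: [179.9, -0.0, 87.9]
force: [1.0, -0.4, 0.2]
gripper_width: 12.9
time_s: 6.4
ee_pos: [342.2, 300.6, 78.2]
ee_rot: [-179.9, 0.1, 87.9]
force: [0.1, 0.9, 0.9]
gripper_width: 13.0
```

View pics/s2.png

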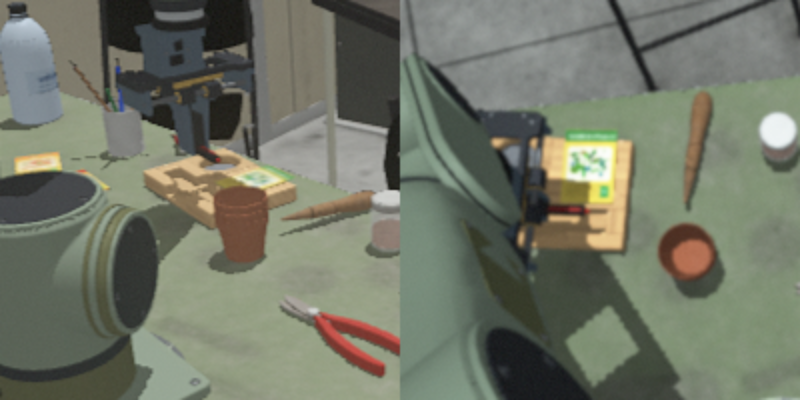

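The marker is held level over the tray, with the red end at (585,210) in the right half, and the pencil pot is clear. I lower and release.

```bash
python3 -m jog '[{"dx":0,"dy":0.001,"dz":-0.03,"wx":0,"wy":0,"wz":0,"grip":1},{"dx":0,"dy":0,"dz":-0.02,"wx":0,"wy":0,"wz":0,"grip":1},{"dx":0,"dy":0,"dz":-0.01,"wx":0,"wy":0,"wz":0,"grip":1},{"dx":0,"dy":0,"dz":-0.006,"wx":0,"wy":0,"wz":0,"grip":1},{"dx":0,"dy":0,"dz":0,"wx":0,"wy":0,"wz":0,"grip":1},{"dx":0,"dy":0,"dz":0,"wx":0,"wy":0,"wz":0,"grip":1}]'
```

```text
time_s: 7.1
ee_pos: [342.9, 302.7, 12.8]
ee_rot: [179.9, -0.1, 87.9]
force: [-0.2, 0.4, -0.0]
gripper_width: 13.0
```

```bash
python3 -m jog '[{"dx":0,"dy":0,"dz":-0.002,"wx":0,"wy":0,"wz":0,"grip":1},{"dx":0,"dy":0,"dz":0,"wx":0,"wy":0,"wz":0,"grip":1},{"dx":0,"dy":0,"dz":0,"wx":0,"wy":0,"wz":0,"grip":0.4},{"dx":0,"dy":0,"dz":0,"wx":0,"wy":0,"wz":0,"grip":0.4},{"dx":0,"dy":0,"dz":0,"wx":0,"wy":0,"wz":0,"grip":0.4},{"dx":0,"dy":0,"dz":0.015,"wx":0,"wy":0,"wz":0,"grip":0.4},{"dx":0,"dy":0,"dz":0.04,"wx":0,"wy":0,"wz":0,"grip":0.4},{"dx":0,"dy":0,"dz":0.04,"wx":0,"wy":0,"wz":0,"grip":0.4},{"dx":0,"dy":0,"dz":0.04,"wx":0,"wy":0,"wz":0,"grip":0.4}]'
python3 -m jog '[{"dx":0.01,"dy":-0.019,"dz":0,"wx":0,"wy":0,"wz":0.14,"grip":0},{"dx":0.009,"dy":-0.019,"dz":0,"wx":0,"wy":0,"wz":0.14,"grip":0},{"dx":0.009,"dy":-0.019,"dz":0,"wx":0,"wy":0,"wz":0.14,"grip":0},{"dx":0.009,"dy":-0.019,"dz":0,"wx":0,"wy":0,"wz":0.14,"grip":0},{"dx":0.009,"dy":-0.019,"dz":0,"wx":0,"wy":0,"wz":0.14,"grip":0},{"dx":0.009,"dy":-0.018,"dz":0,"wx":0,"wy":0,"wz":0.14,"grip":0},{"dx":0.009,"dy":-0.018,"dz":0,"wx":0,"wy":0,"wz":0.14,"grip":0},{"dx":0.01,"dy":-0.018,"dz":0,"wx":0,"wy":0,"wz":0.14,"grip":0},{"dx":0.01,"dy":-0.018,"dz":0,"wx":0,"wy":0,"wz":0.14,"grip":0},{"dx":0.009,"dy":-0.018,"dz":0,"wx":0,"wy":0,"wz":0.14,"grip":0}]'
python3 -m jog '[{"dx":0,"dy":0,"dz":0,"wx":0,"wy":0,"wz":0.11,"grip":0},{"dx":0,"dy":0,"dz":-0.04,"wx":0,"wy":0,"wz":0,"grip":0},{"dx":0,"dy":0,"dz":-0.04,"wx":0,"wy":0,"wz":0,"grip":0},{"dx":0,"dy":0,"dz":0,"wx":0,"wy":0,"wz":0,"grip":0},{"dx":0,"dy":0,"dz":0,"wx":0,"wy":0,"wz":0,"grip":0}]'
```

```text
time_s: 8.0
ee_pos: [342.0, 302.0, 146.5]
ee_rot: [-180.0, 0.0, 87.9]
force: [0.5, 1.8, -0.4]
gripper_width: 27.7
time_s: 9.0
ee_pos: [435.6, 116.4, 145.1]
ee_rot: [180.0, 0.0, 168.5]
force: [-0.3, -0.1, 0.6]
gripper_width: 45.7
time_s: 9.5
ee_pos: [435.3, 117.2, 65.3]
ee_rot: [-180.0, -0.0, 174.5]
force: [0.3, 0.3, 1.1]
gripper_width: 45.6
```

```bash
python3 -m jog '[{"dx":0,"dy":0,"dz":-0.03,"wx":0,"wy":0,"wz":0,"grip":0},{"dx":0,"dy":0,"dz":-0.02,"wx":0,"wy":0,"wz":0,"grip":0},{"dx":0,"dy":0,"dz":-0.008,"wx":0,"wy":0,"wz":0,"grip":0},{"dx":0,"dy":0,"dz":0,"wx":0,"wy":0,"wz":0,"grip":0},{"dx":0,"dy":0,"dz":0,"wx":0,"wy":0,"wz":0,"grip":0}]'
python3 -m jog '[{"dx":0,"dy":0,"dz":0,"wx":0,"wy":0,"wz":0,"grip":1},{"dx":0,"dy":0,"dz":0,"wx":0,"wy":0,"wz":0,"grip":1},{"dx":0,"dy":0,"dz":0,"wx":0,"wy":0,"wz":0,"grip":1},{"dx":0,"dy":0,"dz":0,"wx":0,"wy":0,"wz":0,"grip":1},{"dx":0,"dy":0,"dz":0,"wx":0,"wy":0,"wz":0,"grip":1},{"dx":0,"dy":0,"dz":0,"wx":0,"wy":0,"wz":0,"grip":1}]' 25
python3 - <<'E'
from h import *
import cv2
s=env.grab_frame("scene")[:,:,::-1];T=env.grab_frame("top")[:,:,::-1]
cv2.imwrite("pics/top3.png",T)
cv2.imwrite("pics/s3.png",cv2.resize(np.hstack([s[100:250,180:380],T[150:300,145:345]]),None,fx=2,fy=2))
E
```

```text
time_s: 10.0
ee_pos: [436.6, 117.6, 8.4]
ee_rot: [179.9, 0.2, 174.5]
force: [-0.8, -0.4, 0.0]
gripper_width: 45.8
time_s: 10.6
ee_pos: [435.4, 117.2, 7.3]
ee_rot: [180.0, 0.0, 174.5]
force: [-0.7, -0.3, 4.2]
gripper_width: 16.7
```

View pics/s3.png

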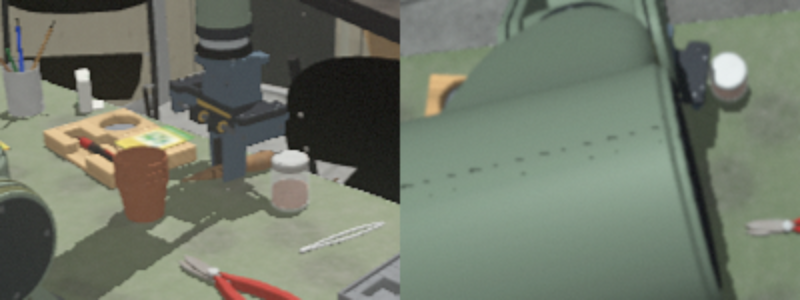

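The dibber is gripped at mid-length, and the marker's red end sits in the tray at (90,145) in the left half. Next I lift and carry the dibber to the case.

```bash
python3 -m jog '[{"dx":0,"dy":0,"dz":0.02,"wx":0,"wy":0,"wz":0,"grip":1},{"dx":0,"dy":0,"dz":0.04,"wx":0,"wy":0,"wz":0,"grip":1},{"dx":0,"dy":0,"dz":0.04,"wx":0,"wy":0,"wz":0,"grip":1},{"dx":0,"dy":0,"dz":0.04,"wx":0,"wy":0,"wz":0,"grip":1}]'
python3 -m jog '[{"dx":-0.007,"dy":-0.03,"dz":0,"wx":0,"wy":0,"wz":-0.141,"grip":1},{"dx":-0.007,"dy":-0.043,"dz":0,"wx":0,"wy":0,"wz":-0.141,"grip":1},{"dx":-0.007,"dy":-0.043,"dz":0,"wx":0,"wy":0,"wz":-0.141,"grip":1},{"dx":-0.007,"dy":-0.043,"dz":0,"wx":0,"wy":0,"wz":-0.141,"grip":1},{"dx":-0.007,"dy":-0.043,"dz":0,"wx":0,"wy":0,"wz":-0.141,"grip":1},{"dx":-0.007,"dy":-0.043,"dz":0,"wx":0,"wy":0,"wz":-0.141,"grip":1},{"dx":-0.007,"dy":-0.043,"dz":0,"wx":0,"wy":0,"wz":-0.141,"grip":1},{"dx":-0.007,"dy":-0.043,"dz":0,"wx":0,"wy":0,"wz":-0.141,"grip":1},{"dx":-0.007,"dy":-0.043,"dz":0,"wx":0,"wy":0,"wz":-0.141,"grip":1},{"dx":-0.009,"dy":-0.043,"dz":0,"wx":0,"wy":0,"wz":-0.141,"grip":1}]'
python3 -m jog '[{"dx":0,"dy":0,"dz":-0.04,"wx":0,"wy":0,"wz":0,"grip":1},{"dx":0,"dy":0,"dz":-0.04,"wx":0,"wy":0,"wz":0,"grip":1},{"dx":0,"dy":0,"dz":-0.02,"wx":0,"wy":0,"wz":0,"grip":1},{"dx":0,"dy":0,"dz":0,"wx":0,"wy":0,"wz":0,"grip":1},{"dx":0,"dy":0,"dz":0,"wx":0,"wy":0,"wz":0,"grip":1}]'
python3 - <<'E'
from h import *
import cv2
s=env.grab_frame("scene")[:,:,::-1];T=env.grab_frame("top")[:,:,::-1]
cv2.imwrite("pics/s4.png",cv2.resize(np.vstack([s[180:300,320:520],T[150:270,350:550]]),None,fx=3,fy=2.5,interpolation=cv2.INTER_CUBIC))
E
```

```text
time_s: 11.1
ee_pos: [434.7, 117.0, 148.0]
ee_rot: [-180.0, -0.1, 174.4]
force: [0.3, 0.6, -1.2]
gripper_width: 17.0
time_s: 12.1
ee_pos: [362.6, -301.5, 146.6]
ee_rot: [180.0, -0.0, 93.3]
force: [1.3, -0.1, -0.5]
gripper_width: 16.6
time_s: 12.6
ee_pos: [363.4, -299.9, 47.0]
ee_rot: [-180.0, -0.0, 93.7]
force: [0.0, 0.2, -0.1]
gripper_width: 16.9
```

View pics/s4.png

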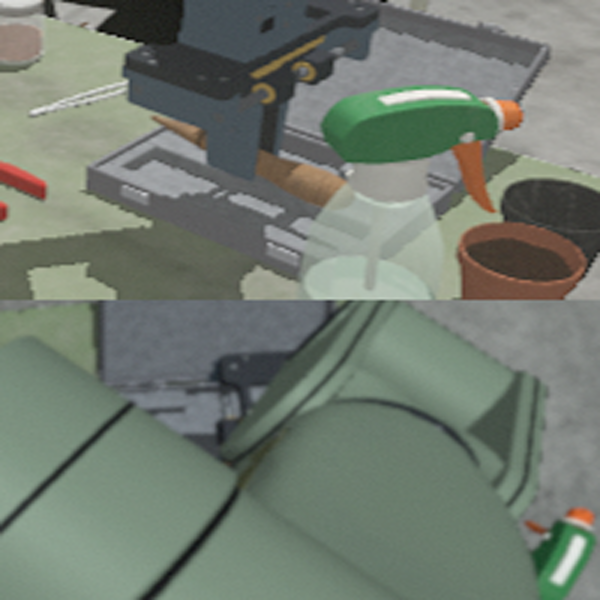

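Tip of the held dibber in the scene view is at px ≈(370.7,227.2). I work out its offset along the groove.

Run:
```python
from h import *
c=env.get_calibration("scene");r=np.array(c["R"]);tt=np.array(c["t"])
o=-r.T@tt
for u,v in((370.7,227.2),):
    d=r.T@[(u-c["cx"])/c["fx"],(v-c["cy"])/c["fy"],1.]
    a=np.radians(93.7-90);ax=np.array([-np.sin(a),np.cos(a),0]);nx=np.array([np.cos(a),np.sin(a),0])
    p0=np.array([363.4,-299.9,0]);k=nx@(p0-o)/(nx@d);X=o+k*d
    print(X,(X-p0)@ax)
```

```text
[ 358.59358084 -225.57442755   60.35932276] 74.48081891258519
```

```bash
python3 -m jog '[{"dx":0,"dy":0.003,"dz":-0.01,"wx":0,"wy":0,"wz":0,"grip":1},{"dx":0,"dy":0,"dz":-0.01,"wx":0,"wy":0,"wz":0,"grip":1},{"dx":0,"dy":0,"dz":-0.007,"wx":0,"wy":0,"wz":0,"grip":1},{"dx":0,"dy":0,"dz":-0.005,"wx":0,"wy":0,"wz":0,"grip":1},{"dx":0,"dy":0,"dz":0,"wx":0,"wy":0,"wz":0,"grip":1},{"dx":0,"dy":0,"dz":0,"wx":0,"wy":0,"wz":0,"grip":1}]'
```

```text
time_s: 13.3
ee_pos: [363.3, -296.9, 14.8]
ee_rot: [-180.0, -0.0, 93.7]
force: [0.3, -0.7, 0.0]
gripper_width: 16.9
```

```bash
python3 -m jog '[{"dx":0,"dy":0,"dz":-0.002,"wx":0,"wy":0,"wz":0,"grip":1},{"dx":0,"dy":0,"dz":0,"wx":0,"wy":0,"wz":0,"grip":1},{"dx":0,"dy":0,"dz":0,"wx":0,"wy":0,"wz":0,"grip":0.34},{"dx":0,"dy":0,"dz":0,"wx":0,"wy":0,"wz":0,"grip":0.34},{"dx":0,"dy":0,"dz":0,"wx":0,"wy":0,"wz":0,"grip":0.34},{"dx":0,"dy":0,"dz":0.015,"wx":0,"wy":0,"wz":0,"grip":0.34},{"dx":0,"dy":0,"dz":0.04,"wx":0,"wy":0,"wz":0,"grip":0.34},{"dx":0,"dy":0,"dz":0.04,"wx":0,"wy":0,"wz":0,"grip":0.34}]'
python3 -m jog '[{"dx":0.007,"dy":0.019,"dz":0,"wx":0,"wy":0,"wz":0.1335,"grip":0.34},{"dx":0.007,"dy":0.019,"dz":0,"wx":0,"wy":0,"wz":0.1335,"grip":0.34},{"dx":0.007,"dy":0.019,"dz":0,"wx":0,"wy":0,"wz":0.1335,"grip":0.34},{"dx":0.007,"dy":0.019,"dz":0,"wx":0,"wy":0,"wz":0.1335,"grip":0.34},{"dx":0.007,"dy":0.019,"dz":0,"wx":0,"wy":0,"wz":0.1335,"grip":0.34},{"dx":0.007,"dy":0.019,"dz":0,"wx":0,"wy":0,"wz":0.1335,"grip":0.34},{"dx":0.007,"dy":0.019,"dz":0,"wx":0,"wy":0,"wz":0.1335,"grip":0.34},{"dx":0.007,"dy":0.019,"dz":0,"wx":0,"wy":0,"wz":0.1335,"grip":0.34},{"dx":0.007,"dy":0.02,"dz":0,"wx":0,"wy":0,"wz":0.1335,"grip":0.34},{"dx":0.006,"dy":0.02,"dz":0,"wx":0,"wy":0,"wz":0.1335,"grip":0.34}]'
python3 -m jog '[{"dx":0,"dy":0,"dz":-0.04,"wx":0,"wy":0,"wz":0,"grip":0.34},{"dx":0,"dy":0,"dz":-0.02,"wx":0,"wy":0,"wz":0,"grip":0.34},{"dx":0,"dy":0,"dz":0,"wx":0,"wy":0,"wz":0,"grip":0.34},{"dx":0,"dy":0,"dz":0,"wx":0,"wy":0,"wz":0,"grip":0.34}]'
python3 - <<'E'
from h import *
import cv2
s=env.grab_frame("scene")[:,:,::-1];T=env.grab_frame("top")[:,:,::-1]
cv2.imwrite("pics/s5.png",cv2.resize(np.vstack([s[180:300,320:520],T[150:270,350:550]]),None,fx=4,fy=2.5,interpolation=cv2.INTER_CUBIC))
E
```

```text
time_s: 14.1
ee_pos: [362.6, -296.3, 108.4]
ee_rot: [-179.9, -0.1, 93.7]
force: [0.4, -0.8, 1.0]
gripper_width: 29.7
time_s: 15.1
ee_pos: [432.4, -104.0, 108.0]
ee_rot: [180.0, 0.0, 170.5]
force: [-0.2, -0.2, -0.1]
gripper_width: 30.0
time_s: 15.5
ee_pos: [432.4, -104.9, 48.2]
ee_rot: [180.0, -0.0, 170.2]
force: [0.6, 0.1, -0.2]
gripper_width: 29.9
```

View pics/s5.png

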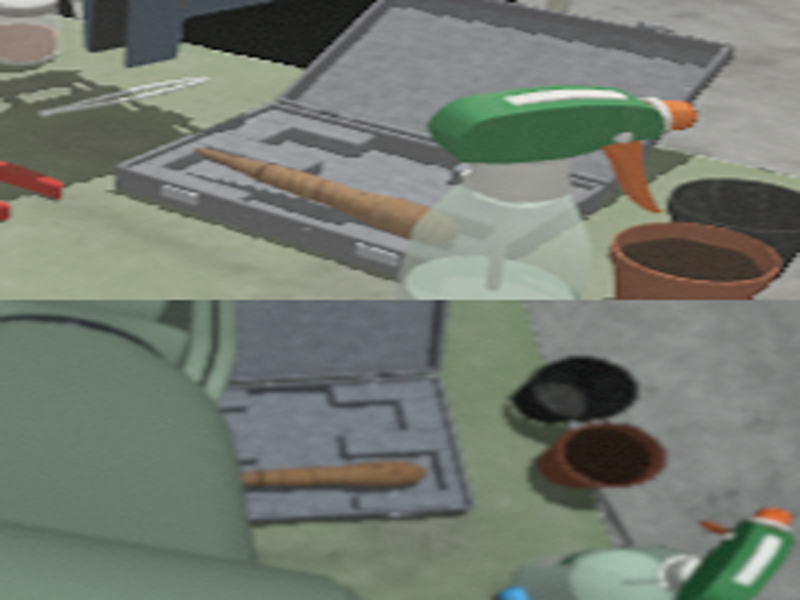

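The dibber lies down in the wide groove (thick end at ~(425,472), lower half). Now the tweezers.

```bash
python3 -m jog '[{"dx":0,"dy":0,"dz":-0.025,"wx":0,"wy":0,"wz":0,"grip":0.34},{"dx":0,"dy":0,"dz":-0.015,"wx":0,"wy":0,"wz":0,"grip":0.34},{"dx":0,"dy":0,"dz":-0.005,"wx":0,"wy":0,"wz":0,"grip":0.34},{"dx":0,"dy":0,"dz":0,"wx":0,"wy":0,"wz":0,"grip":0.34},{"dx":0,"dy":0,"dz":0,"wx":0,"wy":0,"wz":0,"grip":0.34}]'
python3 - <<'E'
from h import *
p=ray(456.25,218.8,20);print(p,"exp thick end", 393.5-30*.998-(-79)*.064,-298.2-30*.064-79)
E
```

```text
time_s: 16.1
ee_pos: [433.1, -105.1, 3.9]
ee_rot: [-180.0, 0.1, 170.1]
force: [0.1, -0.6, 0.1]
gripper_width: 30.0
[ 367.38963126 -379.49431589] exp thick end 368.616 -379.12
```

```bash
python3 -m jog '[{"dx":0,"dy":0,"dz":-0.0015,"wx":0,"wy":0,"wz":0,"grip":0.34},{"dx":0,"dy":0,"dz":0,"wx":0,"wy":0,"wz":0,"grip":0.34},{"dx":0,"dy":0,"dz":0,"wx":0,"wy":0,"wz":0,"grip":1},{"dx":0,"dy":0,"dz":0,"wx":0,"wy":0,"wz":0,"grip":1},{"dx":0,"dy":0,"dz":0,"wx":0,"wy":0,"wz":0,"grip":1},{"dx":0,"dy":0,"dz":0,"wx":0,"wy":0,"wz":0,"grip":1},{"dx":0,"dy":0,"dz":0,"wx":0,"wy":0,"wz":0,"grip":1}]' 12
python3 -m jog '[{"dx":0,"dy":0,"dz":0.02,"wx":0,"wy":0,"wz":0,"grip":1},{"dx":0,"dy":0,"dz":0.04,"wx":0,"wy":0,"wz":0,"grip":1},{"dx":0,"dy":0,"dz":0.04,"wx":0,"wy":0,"wz":0,"grip":1},{"dx":0,"dy":0,"dz":0.02,"wx":0,"wy":0,"wz":0,"grip":1},{"dx":0,"dy":0,"dz":0,"wx":0,"wy":0,"wz":0,"grip":1}]'
```

```text
time_s: 16.8
ee_pos: [432.4, -104.8, 1.7]
ee_rot: [180.0, 0.0, 170.2]
force: [-0.4, 0.7, 2.8]
gripper_width: 16.9
time_s: 17.3
ee_pos: [434.3, -105.4, 124.2]
ee_rot: [-180.0, 0.4, 170.2]
force: [0.3, -0.8, -0.1]
gripper_width: 17.0
```

```bash
python3 -m jog '[{"dx":-0.001,"dy":-0.019,"dz":0,"wx":0,"wy":0,"wz":-0.1335,"grip":1},{"dx":-0.001,"dy":-0.019,"dz":0,"wx":0,"wy":0,"wz":-0.1335,"grip":1},{"dx":-0.001,"dy":-0.019,"dz":0,"wx":0,"wy":0,"wz":-0.1335,"grip":1},{"dx":-0.001,"dy":-0.019,"dz":0,"wx":0,"wy":0,"wz":-0.1335,"grip":1},{"dx":-0.001,"dy":-0.019,"dz":0,"wx":0,"wy":0,"wz":-0.1335,"grip":1},{"dx":-0.001,"dy":-0.019,"dz":0,"wx":0,"wy":0,"wz":-0.1335,"grip":1},{"dx":-0.001,"dy":-0.019,"dz":0,"wx":0,"wy":0,"wz":-0.1335,"grip":1},{"dx":-0.0,"dy":-0.019,"dz":0,"wx":0,"wy":0,"wz":-0.1335,"grip":1},{"dx":-0.0,"dy":-0.02,"dz":0,"wx":0,"wy":0,"wz":-0.1335,"grip":1},{"dx":0,"dy":-0.02,"dz":0,"wx":0,"wy":0,"wz":-0.1335,"grip":1}]'
python3 -m jog '[{"dx":0,"dy":0,"dz":-0.04,"wx":0,"wy":0,"wz":0,"grip":1},{"dx":0,"dy":0,"dz":-0.03,"wx":0,"wy":0,"wz":0,"grip":1},{"dx":0,"dy":0,"dz":-0.015,"wx":0,"wy":0,"wz":0,"grip":1},{"dx":0,"dy":0,"dz":0,"wx":0,"wy":0,"wz":0,"grip":1},{"dx":0,"dy":0,"dz":0,"wx":0,"wy":0,"wz":0,"grip":1}]'
python3 - <<'E'
from h import *
import cv2
s=env.grab_frame("scene")[:,:,::-1]
cv2.imwrite("pics/s6.png",cv2.resize(s[180:300,320:520],None,fx=4,fy=4,interpolation=cv2.INTER_CUBIC))
E
```

```text
time_s: 18.3
ee_pos: [424.3, -297.0, 119.6]
ee_rot: [-179.9, -0.1, 93.3]
force: [-0.7, -0.1, -0.9]
gripper_width: 16.6
time_s: 18.8
ee_pos: [424.9, -296.5, 35.7]
ee_rot: [-179.9, -0.1, 93.7]
force: [0.5, 0.2, 1.0]
gripper_width: 16.6
```

View pics/s6.png

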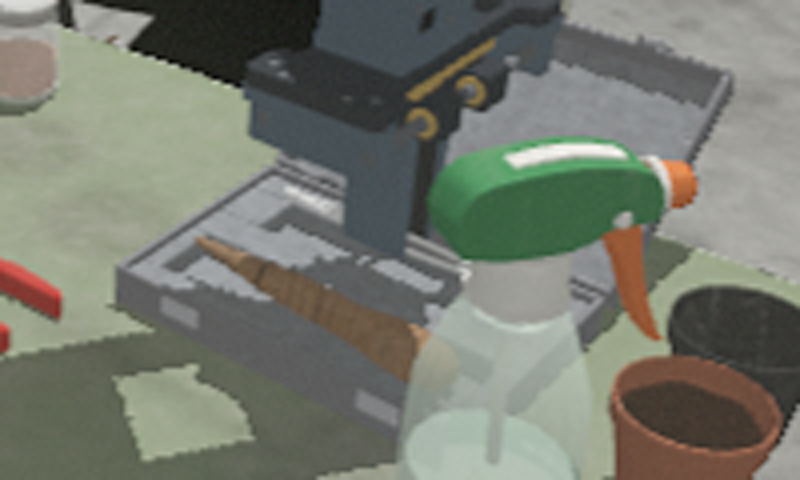

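```bash
python3 - <<'E'
from h import *
c=env.get_calibration("scene");r=np.array(c["R"]);tt=np.array(c["t"])
a=np.radians(3.7);ax=np.array([-np.sin(a),np.cos(a),0])
for s in(62.5,-62.5):
    X=np.array([424.9,-296.5,37])+s*ax;q=r@X+tt
    print(s,(c["fx"]*q[0]/q[2]+c["cx"]-320)*4,(c["fy"]*q[1]/q[2]+c["cy"]-180)*4)
E
python3 -m jog '[{"dx":0,"dy":0,"dz":-0.01,"wx":0,"wy":0,"wz":0,"grip":1},{"dx":0,"dy":0,"dz":-0.01,"wx":0,"wy":0,"wz":0,"grip":1},{"dx":0,"dy":0,"dz":-0.005,"wx":0,"wy":0,"wz":0,"grip":1},{"dx":0,"dy":0,"dz":0,"wx":0,"wy":0,"wz":0,"grip":1},{"dx":0,"dy":0,"dz":0,"wx":0,"wy":0,"wz":0,"grip":1}]'
```

```text
62.5 287.4348784392896 190.90894627889634
-62.5 494.81965776449715 278.47356258669265
time_s: 19.35
ee_pos: [425.3, -296.8, 11.4]
ee_rot: [180.0, -0.0, 93.7]
force: [0.3, -0.2, -0.3]
gripper_width: 16.8
```

```bash
python3 -m jog '[{"dx":0,"dy":0,"dz":-0.003,"wx":0,"wy":0,"wz":0,"grip":1},{"dx":0,"dy":0,"dz":0,"wx":0,"wy":0,"wz":0,"grip":1},{"dx":0,"dy":0,"dz":0,"wx":0,"wy":0,"wz":0,"grip":0.38},{"dx":0,"dy":0,"dz":0,"wx":0,"wy":0,"wz":0,"grip":0.38},{"dx":0,"dy":0,"dz":0,"wx":0,"wy":0,"wz":0,"grip":0.38},{"dx":0,"dy":0,"dz":0.015,"wx":0,"wy":0,"wz":0,"grip":0.38},{"dx":0,"dy":0,"dz":0.04,"wx":0,"wy":0,"wz":0,"grip":0.38},{"dx":0,"dy":0,"dz":0.04,"wx":0,"wy":0,"wz":0,"grip":0.38},{"dx":0,"dy":0,"dz":0.03,"wx":0,"wy":0,"wz":0,"grip":0.38}]'
python3 -m jog '[{"dx":0.003,"dy":0.042,"dz":0,"wx":0,"wy":0,"wz":0,"grip":-1},{"dx":0.003,"dy":0.045,"dz":0,"wx":0,"wy":0,"wz":0,"grip":-1},{"dx":0.003,"dy":0.045,"dz":0,"wx":0,"wy":0,"wz":0,"grip":-1},{"dx":0.003,"dy":0.045,"dz":0,"wx":0,"wy":0,"wz":0,"grip":-1},{"dx":0.003,"dy":0.045,"dz":0,"wx":0,"wy":0,"wz":0,"grip":-1},{"dx":0.003,"dy":0.04,"dz":0,"wx":0,"wy":0,"wz":0,"grip":-1},{"dx":0.003,"dy":0.04,"dz":0,"wx":0,"wy":0,"wz":0,"grip":-1},{"dx":0,"dy":0,"dz":0,"wx":0,"wy":0,"wz":0,"grip":-1},{"dx":0,"dy":0,"dz":0,"wx":0,"wy":0,"wz":0,"grip":-1}]'
python3 - <<'E'
from h import *
import cv2
s=env.grab_frame("scene")[:,:,::-1];T=env.grab_frame("top")[:,:,::-1]
cv2.imwrite("pics/top7.png",T)
cv2.imwrite("pics/s7.png",np.hstack([cv2.resize(s[80:280,180:380],None,fx=2,fy=2),cv2.resize(T[150:250,370:470],None,fx=4,fy=4,interpolation=cv2.INTER_CUBIC)]))
E
```

```text
time_s: 20.25
ee_pos: [425.8, -297.2, 135.9]
ee_rot: [179.9, 0.1, 93.7]
force: [0.6, 0.3, 0.1]
gripper_width: 28.5
time_s: 21.15
ee_pos: [446.2, 5.7, 133.5]
ee_rot: [180.0, 0.0, 93.8]
force: [0.6, -0.2, 0.3]
gripper_width: 91.3
```

View pics/s7.png

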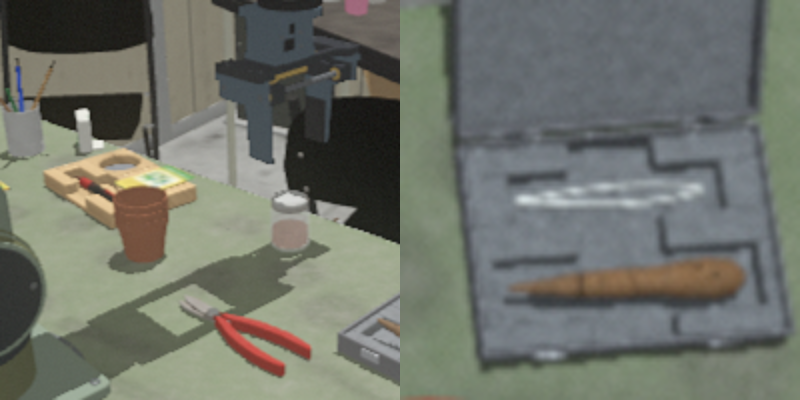

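Tweezers lie in the narrow groove and the dibber in the wide one (right half). Now the jar.

```bash
python3 -m jog '[{"dx":0,"dy":0,"dz":-0.04,"wx":0,"wy":0,"wz":0,"grip":-1},{"dx":0,"dy":0,"dz":-0.04,"wx":0,"wy":0,"wz":0,"grip":-1},{"dx":0,"dy":0,"dz":-0.029,"wx":0,"wy":0,"wz":0,"grip":-1},{"dx":0,"dy":0,"dz":0,"wx":0,"wy":0,"wz":0,"grip":-1},{"dx":0,"dy":0,"dz":0,"wx":0,"wy":0,"wz":0,"grip":-1}]'
python3 -m jog '[{"dx":0,"dy":0,"dz":0,"wx":0,"wy":0,"wz":0,"grip":1},{"dx":0,"dy":0,"dz":0,"wx":0,"wy":0,"wz":0,"grip":1},{"dx":0,"dy":0,"dz":0,"wx":0,"wy":0,"wz":0,"grip":1},{"dx":0,"dy":0,"dz":0,"wx":0,"wy":0,"wz":0,"grip":1},{"dx":0,"dy":0,"dz":0,"wx":0,"wy":0,"wz":0,"grip":1},{"dx":0,"dy":0,"dz":0,"wx":0,"wy":0,"wz":0,"grip":1},{"dx":0,"dy":0,"dz":0,"wx":0,"wy":0,"wz":0,"grip":1}]' 20
```

```text
time_s: 21.75
ee_pos: [446.5, 4.2, 24.8]
ee_rot: [-180.0, 0.0, 93.6]
force: [1.3, -0.5, 0.5]
gripper_width: 91.3
time_s: 22.45
ee_pos: [446.5, 5.3, 24.8]
ee_rot: [180.0, 0.0, 93.7]
force: [-0.2, 0.2, 3.1]
gripper_width: 50.0
```

```bash
python3 -m jog '[{"dx":0,"dy":0,"dz":0.02,"wx":0,"wy":0,"wz":0,"grip":1},{"dx":0,"dy":0,"dz":0.03,"wx":0,"wy":0,"wz":0,"grip":1},{"dx":0,"dy":0,"dz":0.03,"wx":0,"wy":0,"wz":0,"grip":1}]'
python3 -m jog '[{"dx":-0.003,"dy":0.02,"dz":0,"wx":0,"wy":0,"wz":0,"grip":1},{"dx":-0.003,"dy":0.035,"dz":0,"wx":0,"wy":0,"wz":0,"grip":1},{"dx":-0.003,"dy":0.045,"dz":0,"wx":0,"wy":0,"wz":0,"grip":1},{"dx":-0.003,"dy":0.045,"dz":0,"wx":0,"wy":0,"wz":0,"grip":1},{"dx":-0.004,"dy":0.045,"dz":0,"wx":0,"wy":0,"wz":0,"grip":1},{"dx":-0.004,"dy":0.045,"dz":0,"wx":0,"wy":0,"wz":0,"grip":1},{"dx":-0.004,"dy":0.045,"dz":0,"wx":0,"wy":0,"wz":0,"grip":1},{"dx":-0.004,"dy":0.035,"dz":0,"wx":0,"wy":0,"wz":0,"grip":1},{"dx":-0.003,"dy":0.031,"dz":0,"wx":0,"wy":0,"wz":0,"grip":1},{"dx":0,"dy":0,"dz":0,"wx":0,"wy":0,"wz":0,"grip":1}]'
python3 -m jog '[{"dx":0,"dy":0,"dz":-0.03,"wx":0,"wy":0,"wz":0,"grip":1},{"dx":0,"dy":0,"dz":-0.016,"wx":0,"wy":0,"wz":0,"grip":1},{"dx":0,"dy":0,"dz":0,"wx":0,"wy":0,"wz":0,"grip":1},{"dx":0,"dy":0,"dz":0,"wx":0,"wy":0,"wz":0,"grip":1}]'
python3 - <<'E'
from h import *
import cv2
s=env.grab_frame("scene")[:,:,::-1];T=env.grab_frame("top")[:,:,::-1]
cv2.imwrite("pics/s8.png",np.hstack([cv2.resize(s[100:220,180:300],None,fx=3.3,fy=3.3,interpolation=cv2.INTER_CUBIC),cv2.resize(T[150:270,130:250],None,fx=3.3,fy=3.3,interpolation=cv2.INTER_CUBIC)]))
E
```

```text
time_s: 22.75
ee_pos: [445.4, 5.2, 104.7]
ee_rot: [-179.9, -0.0, 93.7]
force: [0.9, -0.3, -0.5]
gripper_width: 50.4
time_s: 23.75
ee_pos: [414.8, 354.7, 103.9]
ee_rot: [180.0, -0.1, 93.9]
force: [0.2, -0.6, -1.1]
gripper_width: 49.9
time_s: 24.15
ee_pos: [415.2, 350.6, 58.4]
ee_rot: [-180.0, 0.0, 93.6]
force: [0.3, 0.8, -0.5]
gripper_width: 49.7
```

View pics/s8.png

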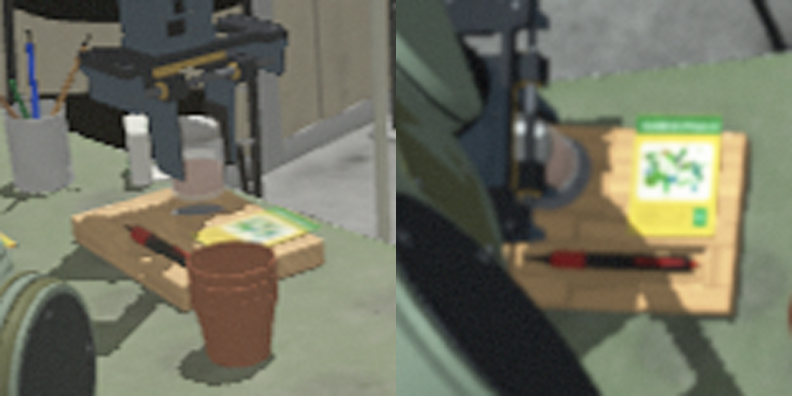

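The jar is over the well (left half (198,190) above (213,212)), and the marker is in its groove. I lower while watching the force.

```bash
python3 -m jog '[{"dx":0,"dy":0,"dz":-0.008,"wx":0,"wy":0,"wz":0,"grip":1},{"dx":0,"dy":0,"dz":-0.005,"wx":0,"wy":0,"wz":0,"grip":1},{"dx":0,"dy":0,"dz":-0.003,"wx":0,"wy":0,"wz":0,"grip":1},{"dx":0,"dy":0,"dz":0,"wx":0,"wy":0,"wz":0,"grip":1}]'
python3 -m jog '[{"dx":0,"dy":0,"dz":-0.003,"wx":0,"wy":0,"wz":0,"grip":1},{"dx":0,"dy":0,"dz":-0.003,"wx":0,"wy":0,"wz":0,"grip":1},{"dx":0,"dy":0,"dz":-0.002,"wx":0,"wy":0,"wz":0,"grip":1},{"dx":0,"dy":0,"dz":0,"wx":0,"wy":0,"wz":0,"grip":1}]'
```

```text
time_s: 24.65
ee_pos: [414.9, 350.9, 41.9]
ee_rot: [-179.9, 0.0, 93.7]
force: [-0.8, -0.4, -1.7]
gripper_width: 49.9
time_s: 25.05
ee_pos: [415.1, 351.0, 34.1]
ee_rot: [-180.0, 0.0, 93.7]
force: [-1.1, 0.4, -1.1]
gripper_width: 49.7
```

```bash
python3 -m jog '[{"dx":0,"dy":0,"dz":-0.001,"wx":0,"wy":0,"wz":0,"grip":1},{"dx":0,"dy":0,"dz":0,"wx":0,"wy":0,"wz":0,"grip":0.1},{"dx":0,"dy":0,"dz":0,"wx":0,"wy":0,"wz":0,"grip":-0.5},{"dx":0,"dy":0,"dz":0,"wx":0,"wy":0,"wz":0,"grip":-0.7},{"dx":0,"dy":0,"dz":0,"wx":0,"wy":0,"wz":0,"grip":-0.8},{"dx":0,"dy":0,"dz":0.02,"wx":0,"wy":0,"wz":0,"grip":-0.8},{"dx":0,"dy":0,"dz":0.04,"wx":0,"wy":0,"wz":0,"grip":-0.8},{"dx":0,"dy":0,"dz":0.04,"wx":0,"wy":0,"wz":0,"grip":-0.8},{"dx":0,"dy":0,"dz":0.04,"wx":0,"wy":0,"wz":0,"grip":-0.8},{"dx":0,"dy":0,"dz":0.03,"wx":0,"wy":0,"wz":0,"grip":-0.8}]'
python3 - <<'E'
from h import *
a=np.radians(3.67)
c=np.array([393.5,-298.2])
def W(xl): return c+xl*np.array([np.cos(a),np.sin(a)])
P=lambda th,r,h:(74-r*np.cos(th)+h*np.sin(th),24.6+r*np.sin(th)+h*np.cos(th))
for th in np.arange(2.4,-0.01,-.15):
    if th>1.45:
        x=max(P(th,*q)[0] for q in((157,12),(157,17),(147,19),(125,19)));z=P(th,155,14.5)[1]-35
    else: x,z=P(th,125,19)
    w=W(x+12);print(round(th,2),w.round(),round(z),"edgez",round(P(th,155,14.5)[1]))
E
```

```text
time_s: 26.05
ee_pos: [415.7, 351.6, 206.4]
ee_rot: [179.8, -0.1, 93.7]
force: [-0.0, -0.2, 0.8]
gripper_width: 82.1
2.4 [ 606. -285.] 84 edgez 119
2.25 [ 591. -286.] 101 edgez 136
2.1 [ 573. -287.] 116 edgez 151
1.95 [ 553. -288.] 128 edgez 163
1.8 [ 531. -289.] 137 edgez 172
1.65 [ 510. -291.] 143 edgez 178
1.5 [ 489. -292.] 145 edgez 180
1.35 [ 471. -293.] 151 edgez 179
1.2 [ 452. -294.] 148 edgez 174
1.05 [ 434. -296.] 142 edgez 166
0.9 [ 417. -297.] 134 edgez 155
0.75 [ 401. -298.] 124 edgez 141
0.6 [ 387. -299.] 111 edgez 124
0.45 [ 375. -299.] 96 edgez 105
0.3 [ 366. -300.] 80 edgez 84
0.15 [ 359. -300.] 62 edgez 62
0.0 [ 355. -301.] 44 edgez 39
```

```bash
python3 -m jog '[{"dx":0.014,"dy":-0.04,"dz":0.003,"wx":0,"wy":0,"wz":0,"grip":1},{"dx":0.014,"dy":-0.04,"dz":0.003,"wx":0,"wy":0,"wz":0,"grip":1},{"dx":0.014,"dy":-0.04,"dz":0.003,"wx":0,"wy":0,"wz":0,"grip":1},{"dx":0.014,"dy":-0.04,"dz":0.003,"wx":0,"wy":0,"wz":0,"grip":1},{"dx":0.014,"dy":-0.04,"dz":0.003,"wx":0,"wy":0,"wz":0,"grip":1},{"dx":0.014,"dy":-0.04,"dz":0.003,"wx":0,"wy":0,"wz":0,"grip":1},{"dx":0.014,"dy":-0.04,"dz":0.003,"wx":0,"wy":0,"wz":0,"grip":1},{"dx":0.014,"dy":-0.04,"dz":0.003,"wx":0,"wy":0,"wz":0,"grip":1}]' 20
python3 -m jog '[{"dx":0.016,"dy":-0.04,"dz":0.003,"wx":0,"wy":0,"wz":0,"grip":1},{"dx":0.016,"dy":-0.04,"dz":0,"wx":0,"wy":0,"wz":0,"grip":1},{"dx":0.016,"dy":-0.04,"dz":0,"wx":0,"wy":0,"wz":0,"grip":1},{"dx":0.016,"dy":-0.04,"dz":0,"wx":0,"wy":0,"wz":0,"grip":1},{"dx":0.016,"dy":-0.04,"dz":0,"wx":0,"wy":0,"wz":0,"grip":1},{"dx":0.016,"dy":-0.04,"dz":0,"wx":0,"wy":0,"wz":0,"grip":1},{"dx":0.016,"dy":-0.04,"dz":0,"wx":0,"wy":0,"wz":0,"grip":1},{"dx":0.011,"dy":-0.035,"dz":0,"wx":0,"wy":0,"wz":0,"grip":1},{"dx":0,"dy":0,"dz":0,"wx":0,"wy":0,"wz":0,"grip":1},{"dx":0,"dy":0,"dz":0,"wx":0,"wy":0,"wz":0,"grip":1}]'
python3 -m jog '[{"dx":0,"dy":0,"dz":-0.04,"wx":0,"wy":0,"wz":0,"grip":1},{"dx":0,"dy":0,"dz":-0.04,"wx":0,"wy":0,"wz":0,"grip":1},{"dx":0,"dy":0,"dz":-0.04,"wx":0,"wy":0,"wz":0,"grip":1},{"dx":0,"dy":0,"dz":-0.025,"wx":0,"wy":0,"wz":0,"grip":1},{"dx":0,"dy":0,"dz":0,"wx":0,"wy":0,"wz":0,"grip":1},{"dx":0,"dy":0,"dz":0,"wx":0,"wy":0,"wz":0,"grip":1}]'
python3 - <<'E'
from h import *
import cv2
s=env.grab_frame("scene")[:,:,::-1];T=env.grab_frame("top")[:,:,::-1]
cv2.imwrite("pics/s9.png",np.hstack([cv2.resize(s[100:300,340:540],None,fx=2,fy=2,interpolation=cv2.INTER_CUBIC),cv2.resize(T[160:260,145:245],None,fx=4,fy=4,interpolation=cv2.INTER_CUBIC)]))
E
```

```text
time_s: 26.85
ee_pos: [527.5, 29.5, 227.9]
ee_rot: [180.0, -0.0, 93.7]
force: [0.7, -0.2, 0.1]
gripper_width: 20.9
time_s: 27.85
ee_pos: [650.0, -284.2, 229.7]
ee_rot: [-179.9, -0.1, 93.6]
force: [0.1, 0.1, -0.2]
gripper_width: 0.5
time_s: 28.45
ee_pos: [650.6, -282.8, 86.5]
ee_rot: [180.0, 0.0, 93.7]
force: [0.7, -0.1, 1.0]
gripper_width: 0.4
```

View pics/s9.png

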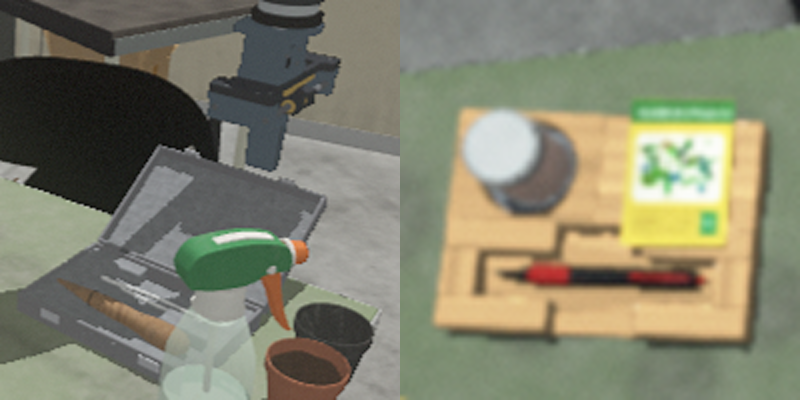

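The jar sits in the well (lid at (500,146)), the marker is in the long groove ((500–705),275), and the closed fingers are behind the lid. I check the jar and marker numerically, then start pulling the lid.

```bash
python3 - <<'E'
from h import *
f=lambda u,v,z:ray((u-400+.5)/4-.5+145,(v+.5)/4-.5+160,z)
print("jar lid",f(500,146,77),"want 415.5,351; marker",f(497,272,15.5),f(706,281,15.5),(f(497,272,15.5)+f(706,281,15.5))/2,"want 343,301.6")
E
python3 -m jog '[{"dx":-0.02,"dy":-0.001,"dz":0,"wx":0,"wy":0,"wz":0,"grip":1},{"dx":-0.015,"dy":-0.001,"dz":0,"wx":0,"wy":0,"wz":0,"grip":1},{"dx":-0.01,"dy":0,"dz":0.003,"wx":0,"wy":0,"wz":0,"grip":1},{"dx":-0.01,"dy":0,"dz":0.006,"wx":0,"wy":0,"wz":0,"grip":1}]'
python3 -m jog '[{"dx":-0.01,"dy":-0.001,"dz":0.008,"wx":0,"wy":0,"wz":0,"grip":1},{"dx":-0.01,"dy":-0.001,"dz":0.008,"wx":0,"wy":0,"wz":0,"grip":1},{"dx":0,"dy":0,"dz":0,"wx":0,"wy":0,"wz":0,"grip":1}]'
```

```text
jar lid [415.13856511 350.58706935] want 415.5,351; marker [345.92909616 370.19552827] [339.79971068 233.84598874] [342.86440342 302.02075851] want 343,301.6
time_s: 28.95
ee_pos: [606.7, -286.9, 101.9]
ee_rot: [178.3, 0.4, 93.6]
force: [21.2, 3.7, 12.4]
gripper_width: 0.3
time_s: 29.25
ee_pos: [589.3, -289.1, 122.7]
ee_rot: [177.9, 0.6, 93.6]
force: [18.6, 4.4, 16.8]
gripper_width: 0.7
```

The tray matches, but contact force is ~20 N where I expected ~2 N, so I look before going on.

```bash
python3 -m jog '[{"dx":0,"dy":0,"dz":0,"wx":0,"wy":0,"wz":0,"grip":1},{"dx":0,"dy":0,"dz":0,"wx":0,"wy":0,"wz":0,"grip":1}]'
python3 - <<'E'
from h import *
import cv2
s=env.grab_frame("scene")[:,:,::-1];T=env.grab_frame("top")[:,:,::-1]
cv2.imwrite("pics/s10.png",np.hstack([cv2.resize(s[140:260,390:510],None,fx=3.3,fy=3.3,interpolation=cv2.INTER_CUBIC),cv2.resize(T[100:220,380:500],None,fx=3.3,fy=3.3,interpolation=cv2.INTER_CUBIC)]))
E
```

```text
time_s: 29.45
ee_pos: [589.4, -289.5, 121.6]
ee_rot: [178.0, 0.7, 93.6]
force: [18.4, 3.9, 17.6]
gripper_width: 0.8
```

View pics/s10.png

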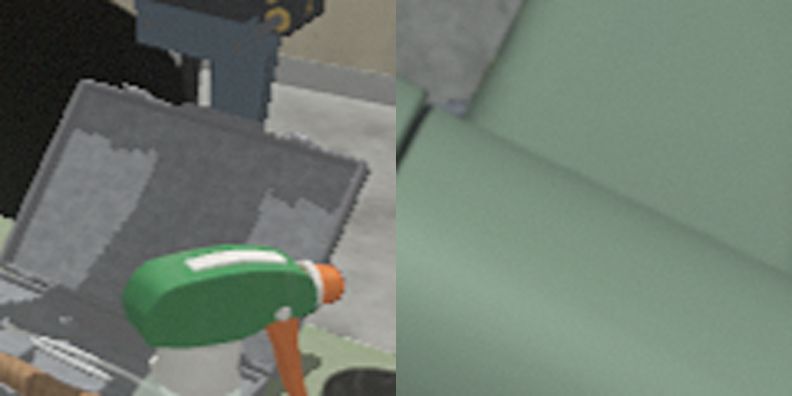

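The lid is turning and the finger is behind its edge. The force is friction wind-up because the hand lags below the rising edge, so I raise it and follow the arc.

```bash
python3 -m jog '[{"dx":0,"dy":0,"dz":0.006,"wx":0,"wy":0,"wz":0,"grip":1},{"dx":0,"dy":0,"dz":0.006,"wx":0,"wy":0,"wz":0,"grip":1},{"dx":-0.009,"dy":0,"dz":0.008,"wx":0,"wy":0,"wz":0,"grip":1},{"dx":-0.01,"dy":-0.001,"dz":0.007,"wx":0,"wy":0,"wz":0,"grip":1},{"dx":0,"dy":0,"dz":0,"wx":0,"wy":0,"wz":0,"grip":1}]'
python3 -m jog '[{"dx":-0.01,"dy":-0.001,"dz":0.006,"wx":0,"wy":0,"wz":0,"grip":1},{"dx":-0.01,"dy":0,"dz":0.005,"wx":0,"wy":0,"wz":0,"grip":1},{"dx":-0.01,"dy":-0.001,"dz":0.004,"wx":0,"wy":0,"wz":0,"grip":1},{"dx":0,"dy":0,"dz":0,"wx":0,"wy":0,"wz":0,"grip":1}]'
```

```text
time_s: 30.05
ee_pos: [558.8, -290.0, 142.2]
ee_rot: [179.5, 0.3, 93.6]
force: [3.7, -0.9, 3.2]
gripper_width: 0.2
time_s: 30.45
ee_pos: [524.3, -290.7, 152.9]
ee_rot: [-179.9, -0.0, 93.6]
force: [-0.2, 0.6, -0.0]
gripper_width: 0.7
```

```bash
python3 -m jog '[{"dx":-0.01,"dy":-0.001,"dz":0.001,"wx":0,"wy":0,"wz":0,"grip":1},{"dx":-0.01,"dy":0,"dz":0.001,"wx":0,"wy":0,"wz":0,"grip":1},{"dx":-0.01,"dy":-0.001,"dz":0,"wx":0,"wy":0,"wz":0,"grip":1},{"dx":0,"dy":0,"dz":0,"wx":0,"wy":0,"wz":0,"grip":1}]'
python3 -m jog '[{"dx":-0.01,"dy":-0.001,"dz":0,"wx":0,"wy":0,"wz":0,"grip":1},{"dx":-0.01,"dy":0,"dz":0,"wx":0,"wy":0,"wz":0,"grip":1},{"dx":-0.01,"dy":-0.001,"dz":0,"wx":0,"wy":0,"wz":0,"grip":1},{"dx":0,"dy":0,"dz":0,"wx":0,"wy":0,"wz":0,"grip":1}]'
python3 - <<'E'
from h import *
import cv2
s=env.grab_frame("scene")[:,:,::-1]
cv2.imwrite("pics/s11.png",cv2.resize(s[110:290,330:530],None,fx=2.5,fy=2.5,interpolation=cv2.INTER_CUBIC))
E
```

```text
time_s: 30.85
ee_pos: [494.1, -292.6, 154.2]
ee_rot: [-179.9, -0.1, 93.6]
force: [1.0, 0.2, -0.2]
gripper_width: 0.3
time_s: 31.25
ee_pos: [464.3, -294.6, 154.3]
ee_rot: [-179.9, -0.0, 93.6]
force: [-0.6, -0.3, -0.2]
gripper_width: 0.5
```

View pics/s11.png

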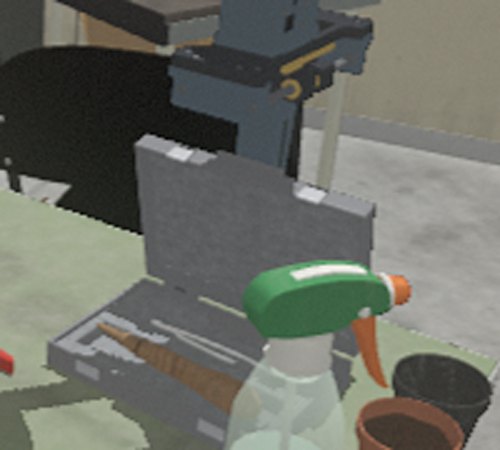

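The lid is now past upright with the finger behind its top edge and both tools still in their grooves. That was the 16th and last picture, so from here I rely on forces and numeric checks while following the arc forward and down.

```bash
python3 -m jog '[{"dx":-0.009,"dy":-0.001,"dz":-0.003,"wx":0,"wy":0,"wz":0,"grip":1},{"dx":-0.009,"dy":0,"dz":-0.004,"wx":0,"wy":0,"wz":0,"grip":1},{"dx":-0.009,"dy":-0.001,"dz":-0.004,"wx":0,"wy":0,"wz":0,"grip":1},{"dx":-0.009,"dy":0,"dz":-0.004,"wx":0,"wy":0,"wz":0,"grip":1},{"dx":-0.009,"dy":-0.001,"dz":-0.004,"wx":0,"wy":0,"wz":0,"grip":1},{"dx":0,"dy":0,"dz":0,"wx":0,"wy":0,"wz":0,"grip":1}]'
python3 -m jog '[{"dx":-0.008,"dy":-0.001,"dz":-0.005,"wx":0,"wy":0,"wz":0,"grip":1},{"dx":-0.008,"dy":0,"dz":-0.005,"wx":0,"wy":0,"wz":0,"grip":1},{"dx":-0.007,"dy":-0.001,"dz":-0.006,"wx":0,"wy":0,"wz":0,"grip":1},{"dx":-0.007,"dy":0,"dz":-0.007,"wx":0,"wy":0,"wz":0,"grip":1},{"dx":0,"dy":0,"dz":0,"wx":0,"wy":0,"wz":0,"grip":1}]'
```

```text
time_s: 31.9
ee_pos: [419.2, -297.4, 134.6]
ee_rot: [-179.9, -0.1, 93.6]
force: [-0.2, 0.6, 0.2]
gripper_width: 0.0
time_s: 32.4
ee_pos: [389.4, -299.1, 111.2]
ee_rot: [-179.8, -0.1, 93.6]
force: [1.5, 0.6, 0.2]
gripper_width: 0.3
```

```bash
python3 -m jog '[{"dx":-0.007,"dy":0,"dz":-0.008,"wx":0,"wy":0,"wz":0,"grip":1},{"dx":-0.007,"dy":0,"dz":-0.008,"wx":0,"wy":0,"wz":0,"grip":1},{"dx":-0.005,"dy":0,"dz":-0.008,"wx":0,"wy":0,"wz":0,"grip":1},{"dx":-0.005,"dy":0,"dz":-0.008,"wx":0,"wy":0,"wz":0,"grip":1},{"dx":0,"dy":0,"dz":0,"wx":0,"wy":0,"wz":0,"grip":1}]'
python3 -m jog '[{"dx":-0.004,"dy":0,"dz":-0.008,"wx":0,"wy":0,"wz":0,"grip":1},{"dx":-0.003,"dy":-0.001,"dz":-0.008,"wx":0,"wy":0,"wz":0,"grip":1},{"dx":-0.002,"dy":0,"dz":-0.008,"wx":0,"wy":0,"wz":0,"grip":1},{"dx":-0.001,"dy":0,"dz":-0.006,"wx":0,"wy":0,"wz":0,"grip":1},{"dx":0,"dy":0,"dz":0,"wx":0,"wy":0,"wz":0,"grip":1}]'
python3 -m jog '[{"dx":0,"dy":0,"dz":-0.003,"wx":0,"wy":0,"wz":0,"grip":1},{"dx":0,"dy":0,"dz":-0.003,"wx":0,"wy":0,"wz":0,"grip":1},{"dx":0,"dy":0,"dz":-0.002,"wx":0,"wy":0,"wz":0,"grip":1},{"dx":0,"dy":0,"dz":0,"wx":0,"wy":0,"wz":0,"grip":1}]'
```

```text
time_s: 32.9
ee_pos: [365.6, -298.8, 79.0]
ee_rot: [-179.8, -0.2, 93.6]
force: [0.2, -0.7, 0.5]
gripper_width: 0.5
time_s: 33.4
ee_pos: [356.5, -300.3, 49.4]
ee_rot: [-179.9, -0.1, 93.7]
force: [0.5, 0.5, 0.0]
gripper_width: 0.6
time_s: 33.8
ee_pos: [357.4, -300.9, 43.7]
ee_rot: [180.0, 0.0, 93.7]
force: [-2.8, 2.0, 13.0]
gripper_width: 0.6
```

```bash
python3 -m jog '[{"dx":0,"dy":0,"dz":-0.002,"wx":0,"wy":0,"wz":0,"grip":1},{"dx":0,"dy":0,"dz":-0.002,"wx":0,"wy":0,"wz":0,"grip":1},{"dx":0,"dy":0,"dz":0,"wx":0,"wy":0,"wz":0,"grip":1},{"dx":0,"dy":0,"dz":0,"wx":0,"wy":0,"wz":0,"grip":1}]'
python3 -m jog '[{"dx":0,"dy":0,"dz":0.01,"wx":0,"wy":0,"wz":0,"grip":1},{"dx":0,"dy":0,"dz":0,"wx":0,"wy":0,"wz":0,"grip":1}]'
python3 -m jog '[{"dx":0,"dy":0,"dz":-0.004,"wx":0,"wy":0,"wz":0,"grip":1},{"dx":0,"dy":0,"dz":-0.001,"wx":0,"wy":0,"wz":0,"grip":1},{"dx":0,"dy":0,"dz":0,"wx":0,"wy":0,"wz":0,"grip":1},{"dx":0,"dy":0,"dz":0,"wx":0,"wy":0,"wz":0,"grip":1}]'
```

```text
time_s: 34.2
ee_pos: [357.4, -301.0, 43.4]
ee_rot: [179.9, 0.1, 93.7]
force: [-9.5, 8.1, 45.7]
gripper_width: 0.7
time_s: 34.4
ee_pos: [358.3, -301.6, 49.9]
ee_rot: [179.8, 0.2, 93.7]
force: [0.2, -0.1, -0.8]
gripper_width: 0.7
time_s: 34.8
ee_pos: [357.5, -300.9, 43.7]
ee_rot: [180.0, -0.0, 93.7]
force: [-0.8, 1.0, 12.6]
gripper_width: 0.7
```

```bash
python3 -m jog '[{"dx":0,"dy":0,"dz":0.02,"wx":0,"wy":0,"wz":0,"grip":1},{"dx":0,"dy":0,"dz":0.04,"wx":0,"wy":0,"wz":0,"grip":1},{"dx":0,"dy":0,"dz":0.04,"wx":0,"wy":0,"wz":0,"grip":1},{"dx":0,"dy":0,"dz":0.04,"wx":0,"wy":0,"wz":0,"grip":1},{"dx":0,"dy":0.04,"dz":0.02,"wx":0,"wy":0,"wz":0,"grip":1},{"dx":0,"dy":0.045,"dz":0,"wx":0,"wy":0,"wz":0,"grip":1},{"dx":0,"dy":0.045,"dz":0,"wx":0,"wy":0,"wz":0,"grip":1},{"dx":0,"dy":0.045,"dz":0,"wx":0,"wy":0,"wz":0,"grip":1},{"dx":0,"dy":0.045,"dz":0,"wx":0,"wy":0,"wz":0,"grip":1}]'
python3 -m jog '[{"dx":0,"dy":0.045,"dz":0,"wx":0,"wy":0,"wz":0,"grip":1},{"dx":0,"dy":0,"dz":0,"wx":0,"wy":0,"wz":0,"grip":1},{"dx":0,"dy":0,"dz":0,"wx":0,"wy":0,"wz":0,"grip":1},{"dx":0,"dy":0,"dz":0,"wx":0,"wy":0,"wz":0,"grip":1},{"dx":0,"dy":0,"dz":0,"wx":0,"wy":0,"wz":0,"grip":1}]'
python3 - <<'E'
from h import *
import cv2
T=env.grab_frame("top")[:,:,::-1];cv2.imwrite("pics/top12.png",T)
old=cv2.imread("pics/s9.png")[:,400:]
new=cv2.resize(T[160:260,145:245],None,fx=4,fy=4,interpolation=cv2.INTER_CUBIC)
d=cv2.absdiff(old,new).max(2);print("tray diff: share>40",(d>40).mean(),"median",np.median(d))
hsv=cv2.cvtColor(T,cv2.COLOR_BGR2HSV)
# grey (low-saturation) region around case: bounding quad, project to z=43
m=((hsv[:,:,1]<45)).astype(np.uint8); m[:,:360]=0;m[:,475:]=0;m[:150]=0;m[260:]=0
m=cv2.morphologyEx(m,cv2.MORPH_OPEN,np.ones((5,5)))
n,l,s,c=cv2.connectedComponentsWithStats(m)
for i in range(1,n):
    if s[i,4]>300:
        ctr=cv2.findContours((l==i).astype(np.uint8),0,2)[0][0];b=cv2.boxPoints(cv2.minAreaRect(ctr));print(s[i],b.round(1).tolist())
a=np.radians(3.67)
for xl,yl in((-73,102),(-73,-102),(74,102),(74,-102)):
    print(xl,yl,proj([393.5+xl*np.cos(a)-yl*np.sin(a),-298.2+xl*np.sin(a)+yl*np.cos(a),43.6]).round(1))
print("lid row/col red,brown pixels in case:",int(((hsv[185:240,385:470,1]>110)).sum()))
E
```

```text
time_s: 35.7
ee_pos: [356.6, -79.1, 202.3]
ee_rot: [-179.9, -0.0, 93.6]
force: [0.4, 0.3, -0.5]
gripper_width: 0.3
time_s: 36.2
ee_pos: [357.3, -37.1, 203.1]
ee_rot: [-180.0, 0.0, 93.5]
force: [-0.0, -0.5, 0.4]
gripper_width: 0.6
tray diff: share>40 0.0 median 7.0
[ 360  150  115  110 9123] [[360.0, 259.0], [360.0, 150.0], [474.0, 150.0], [474.0, 259.0]]
-73 102 [390.5 238. ]
-73 -102 [470.7 232.7]
74 102 [384.5 181.9]
74 -102 [462.2 177. ]
lid row/col red,brown pixels in case: 0
```

```bash
python3 -c "
from workcell import env
print(env.job_done())"
```

```text
the job is handed in; nothing more can be done
None
```

Both kits are made up, the case lid is shut, and I handed the job in at about 36 s of the 128 s allowed. `job_done` gives no verdict, so what follows are my own checks.

**What I did:** I moved the marker from the case to the tray's long groove, then put the dibber in the wide groove and the tweezers in the narrow one. The jar went upright into the well. I swung the lid over with closed fingers and pressed it down.

**Last checks that agreed:**
- **Dibber:** its thick end measured within about 1.5 mm of where it should be.
- **Tweezers:** they were seen lying in the narrow groove before the lid moved; I did not measure them after release.
- **Marker and jar:** both measured within about 1 mm of the target positions I had set from the images. The tray looked unchanged at the end.
- **Lid:** it met a hard stop at 43.4–43.7 mm, against 43.6 mm expected when shut. After the hand lifted off, it was still at that height when touched again.

**Checks that failed or disagreed:**
- **Marker grip:** the first grip sat too high, so I opened, lowered and gripped again.
- **Lid force:** while I turned the lid, the force rose to about 20 N on each axis, because the hand lagged below the rising edge. Raising the hand cleared it. The final press peaked at about 46 N, applied through the fingertips.
- **Case outline:** my last numeric outline of the shut case found no usable edge, as its colour threshold was too loose. The picture limit was used up, so I did not look at the shut lid; I rely on the touch check and on no dibber colour showing in the case area.

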